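Seat the cross-threaded cap on the wide culture vessel

ROBOT

A 6-joint arm with a two-finger parallel gripper is mounted at the origin on the work surface. World frame = base frame: x ahead of the robot, y to its left, z up, the work surface at z = 0. Lengths are in mm, angles in rad, forces in N, time in s.
With the tool pointing down it reaches from about 425 to 950 mm from the base axis. Payload 3.5 kg.
Tool frame: the origin (TCP) lies between the finger pads; the fingertips stand 8 mm ahead of it and the grasp point (between the pads) lies 11 mm behind it; z points along the fingers, y is the direction in which the jaws open and shut (so a half turn about z gives the same grasp; the last joint's range is limited). The gripper opens to 85 mm and grips with 20 to 120 N. Pads are 22 mm wide; open, the fingers measure 114 mm over their backs; the gripper's body (76 mm by 85 mm) begins 54 mm behind the grasp point. The pads swing forward as they close: fully open they stand 13 mm farther back than shut.
Start: joints at [1.072, 0.286, 1.577, -0, 1.279, -0.15], TCP at [230.658, 634.352, 239.325] pointing down, gripper open.
Joint ranges: [-2.77, 2.77], [-0.9, 2.22], [0.21, 2.48], [-1.53, 4.67], [0.24, 2.81], [-2.84, 2.84]. Speed limits (rad/s): [2.79, 2.79, 3.14, 3.14, 3.14, 3.14].

INTERFACE

Orientations are given as a unit quaternion [x, y, z, w].
In Python, from plant import status, imaging, ticket gives the robot as it stands.
- The arm moves only by the tool play_rows, never from a script. Its argument "series" is a list of rows, each a list of 3 entries, a list of its own where there are three numbers: the shift along the tool's x, y, z scaled (see below), then the turn, a rotation vector about the tool's x, y, z scaled (see below), then the closure, from -1 (fully open) to 1 (shut). A call has 1 to 8 rows; each row is the pose to reach, as a shift and turn from the pose measured when the call began, along the tool's axes at that moment; what a row does not reach only later rows make up. The controller multiplies each number of a shift by 0.15 m and each number of a turn by 45 degrees. A row lasts 1/12 s, in which the tool goes at most 41.7 mm and 7.16 degrees, less where a joint would pass 70% of its speed; a pose out of reach is approached as far as the arm can. A call with a number of a shift or a turn outside -1 to 1 is refused whole. A call with a gripper value outside its range is refused whole. The fingers move at their own pace and stop on an object; "newtons" is the grip in N (left out, the last holds). Time passes only in rows, so rows that repeat a pose let the fingers close. It gives the time, the measured TCP pose, the force and the opening at its end, in the units of the state.
- status.observe(): the state, without advancing time (a new reading comes with each control period).
- imaging.camera(name): name is "side" or "top"; returns a dict with "frame" (400x640x3 uint8, red, green, blue), "depth" (400x640 float32, mm along the optical axis (not along the pixel's ray), 0 where there is no reading), "vertical_fov" (degrees; the focal length in pixels is half the picture's height over the tangent of half this angle, whatever the lens; pixels are square), "cx", "cy" (the principal point, pixels), "R" (3x3) and "t" (3): a world point X has camera coordinates R X + t. Camera axes: x right, y down, z forward; pixel columns grow to the right and rows downward; lengths in mm; the calibration is good to about 2 mm. A picture is of the moment at which its call begins.
- ticket.job_done(): hands the job in, once; it reports no verdict.
Trained networks look in the newest picture that a camera, given by its name, has taken for a name from the list of things; names that differ only in an ending like _2 or _b are one class to them, and where a whole thing is asked for, a point or a joint stands for the part that bears it (a point fixed in the world has none). Each returns a list of dicts, best first, with "conf" (0 to 1); they miss things now and then, are a little off and sometimes report something else, mostly with a low value. They report only what shows in the picture. A call takes as long as a camera call.
- imaging.outline_of(camera, name): "region" (400x640 bool, what is visible of it).
- imaging.tip_of(camera, name): "position" ([x, y, z] in mm, in the coordinates of the camera as it stood for that picture, good to about 4 mm: a listed point, or the origin of a listed thing).
The state is a dict: "time_s": time; "joint_pos": joint angles; "qd": joint speeds; "joint_efforts": joint torques, N m; "tcp_pos": TCP position; "eef_rot": TCP orientation; "force": force on the tool from outside, world axes, zero at the start; "moment": the same for the moment, N m; "grip_width": finger opening in mm.
Only numpy, scipy, OpenCV 4.12 (cv2) and the standard library are available. Lean on these libraries where they do the work, as an engineer would, in place of code of your own. Each camera call takes 0.05 s, during which the arm holds its last target. There are 200 camera calls.

TASK

The bar-handled screw cap of the wider of the two glass culture vessels is sitting high, its two lugs resting on top of the neck's rim instead of in the thread. Without lifting it off the neck, turn it backward (counter-clockwise seen from above) until the lugs drop through the gaps in the rim into the thread, then screw it forward (clockwise) until it is fully home against its stop, and let go. The narrower vessel's cap is already tight: leave it alone.

Things in the scene. Friction and masses are not known exactly. Their poses are not given: they have to be found in the camera images.
- vessel: Wider glass vessel, 110 mm across, white lid 128 mm, fixed and upright; place and yaw vary. Origin: centre of underside, on the bench. White neck on the lid, 84 mm outer, 76 inner diameter, rim 160 mm above origin. Two gaps in the rim's flat grey flange (54 mm bore), each 64 degrees wide, centred on this body's +x and -x: the thread starts. Angles here are seen from above.
- rim (a point): Centre of that neck at rim height, axes as the vessel. The thread floor is 9.5 mm below the rim under the gaps, slopes down 3 mm between 15 and 50 degrees clockwise of a gap's centre, then runs level to a stop that halts the lugs at 75 degrees (another stop at 18 degrees counter-clockwise). The flank above leaves the lugs 2 to 3 mm of vertical play. Paired steel stubs on the lid flank +y, -y.
- cap: Loose grey 0.12 kg cap on the wide vessel. Origin on its axis at the lugs' underside, z up. Lugs along +x and -x, to 34 mm from the axis, 12 mm wide, 3.5 thick. Hub 44 mm diameter, 8 mm below to 22 above origin; 4 mm sideways play in the neck. Starts with lugs on the rim, 49 to 65 degrees clockwise of the gaps. Home: origin 12.5 mm below the rim, 75 degrees clockwise. Same after half a turn.
- cap_grip (a point): Where to pinch the cap: on its axis, 48 mm above its origin, axes as the cap. The bar grip there is 40 mm long along x, 14 mm thick along y (pinch across this) and stands from 22 to 64 mm above the cap's origin.
- small_cap_end (a point): Top of one end of the bar grip on the narrower vessel's cap (vessel 72 mm across, lid 90 mm), 16 mm from that cap's axis, 192 mm above the bench. This cap, alike but with a 32 mm bar, is already tight: do not turn it.

How it is judged (in metres and radians):
On the way:
1. the cap has dropped into the thread start: its origin more than 6 mm below the rim, its lugs within 34 degrees of the gaps (z of cap in the frame of vessel below 0.154 m and angle between the x axis of cap and the x axis of vessel, either way round below 0.6 rad), for 0.1 s.
At the end, for the whole second after the job is handed in: The cap is at rest in the wide vessel's neck, level within 6 degrees, its origin 11 to 16 mm below the rim (home is 12.5) and within 10 mm of the neck's axis, its lugs turned at least 62 degrees clockwise of the gaps (the stop is at 75) (z of cap in the frame of vessel between 0.144 and 0.149 m and horizontal distance between cap and vessel below 0.01 m and angle between the x axis of cap and the x axis of vessel, either way round above 1.08 rad and angle between cap's own z axis and vertical below 0.1 rad and linear speed of cap below 0.02 m/s and angular speed of cap below 0.1 rad/s); the robot touches nothing.
It fails at once if the cap was turned forward on top of the rim instead of backward (lugs more than 83 degrees from the gaps while still high) (z of cap in the frame of vessel above 0.156 m and angle between the x axis of cap and the x axis of vessel, either way round above 1.45 rad).
It fails at once if the cap was lifted off the neck (origin more than 15 mm above the rim) (z of cap in the frame of vessel above 0.175 m).
It fails at once if the narrower vessel's cap was turned (bar end moved more than 5 mm) (distance of small_cap_end from where it was at the start of the episode above 0.005 m).
It also fails if it takes over 48 s, if anything falls off the work surface, if the arm or the gripper's body presses on something with over 40 N, if the wrist force passes 120 N, or if a joint passes its speed limit or range.

## Working session

There is one attempt and no reset: what is moved stays moved. The work goes in short steps, Python scripts to look and compute and a tool call to move; the robot and the scene stay as the last step left them, time stands still between calls to the robot, and variables do not carry over. Pictures are saved under pics/ and viewed, about 8 in all and at most 12, crops included, and the job is handed in when it is done.

Besides the shell and the picture viewer there is one more tool, called after ">>>" as name(argument=value, ...) on one line, values as JSON. play_rows: Moves the arm, as the interface text tells. Its arguments: {"type":"object","properties":{"series":{"type":"array","items":{"type":"array"}},"newtons":{"type":"number"}},"required":["series"]}

```bash
mkdir -p pics; ls; cat > h.py <<'E'
import numpy as np, cv2
from plant import status, imaging, ticket
from scipy.spatial.transform import Rotation as Ro
def cam(n):
    c=imaging.camera(n); c['f']=200/np.tan(np.radians(c['vertical_fov'])/2); c['R']=np.array(c['R']);c['t']=np.array(c['t']); return c
def w(c,p): return c['R'].T@(np.array(p)-c['t'])
def cloud(c,mask=None):
    d=c['depth']; m=d>0
    if mask is not None: m&=mask
    v,u=np.nonzero(m); z=d[v,u]
    P=np.stack([(u-c['cx'])*z/c['f'],(v-c['cy'])*z/c['f'],z],1)
    return (P-c['t'])@c['R'],u,v
def save(n,im): cv2.imwrite('pics/'+n,cv2.cvtColor(im,cv2.COLOR_RGB2BGR))
E
python3 - <<'E'
from h import *
print(status.observe())
for n in ('side','top'):
    c=cam(n); save(n+'0.png',c['frame']); print(n,c['f'],c['cx'],c['cy'],w(c,[0,0,0]).round())
    for o in ('vessel','rim','cap','cap_grip','small_cap_end'):
        try: print(o,[(w(c,r['position']).round(1),round(r['conf'],2)) for r in imaging.tip_of(n,o)][:3])
        except Exception as e: print(o,e)
E
```

```text
pics
{'time_s': 0.0, 'joint_pos': array([ 1.07198039e+00,  2.87202428e-01,  1.57817201e+00, -2.31939648e-05,
        1.27858026e+00, -1.49992391e-01]), 'qd': array([-1.09343774e-03,  6.83197944e-05, -5.39038017e-04, -2.20855565e-04,
        1.23522901e-03,  5.22283741e-04]), 'joint_efforts': array([-7.86893779e-04, -4.05970538e+01, -2.92633402e+01, -1.00158975e-04,
        5.59372726e-03, -4.83752046e-06]), 'tcp_pos': array([230.376387  , 633.7968074 , 237.92533683]), 'eef_rot': array([ 1.73525441e-01,  9.84828679e-01, -1.12295826e-03, -3.65921038e-04]), 'force': array([-0.77407275,  1.54627523,  0.09300583]), 'moment': array([ 0.02179162, -0.03041992,  0.05003117]), 'grip_width': 85.23939673988784}
side 503.5360646388908 324.3751236553449 204.19956932905527 [ 342. -756.  753.]
vessel [(array([555.6, 164.7,   0.8]), 0.98), (array([556.1, 167.1, 209.3]), 0.24)]
rim [(array([554.5, 163.3, 157. ]), 0.84)]
cap [(array([550.2, 168.5, 159.5]), 0.56)]
cap_grip [(array([555.1, 165.6, 207.3]), 0.91), (array([549.2, 168.3, 159.9]), 0.21)]
small_cap_end [(array([ 539.2, -101.5,  196.4]), 0.9)]
top 397.6039019574342 316.7425645404777 195.75125589656247 [521.  13. 792.]
vessel [(array([555.5, 162.7,  -2.5]), 0.96)]
rim [(array([558.3, 163.6, 159.6]), 0.68)]
cap [(array([551. , 165.8, 157.4]), 0.85)]
cap_grip []
small_cap_end [(array([ 544.9, -101.7,  191.1]), 0.93)]
```

```bash
python3 - <<'E'
from h import *
c=cam('top'); 
q=c['R']@np.array([555,165,180])+c['t']; u=int(c['f']*q[0]/q[2]+c['cx']); v=int(c['f']*q[1]/q[2]+c['cy']); print(u,v)
k=55; u0,v0=max(u-k,0),max(v-k,0)
cr=c['frame'][v0:v0+2*k,u0:u0+2*k]; print('crop origin',u0,v0, c['R'].round(2).tolist())
a=cv2.resize(cr,(550,550),interpolation=cv2.INTER_CUBIC)
save('crop0.png',a)
P,uu,vv=cloud(c)
# bar top
m=(abs(P[:,0]-555)<40)&(abs(P[:,1]-165)<40)
B=P[m&(P[:,2]>208)]; print(len(B),np.median(B,0))
r=cv2.minAreaRect(B[:,:2].astype(np.float32)); print(r)
mu=B.mean(0); wv,V=np.linalg.eigh(np.cov(B[:,:2].T)); print('bar yaw',np.degrees(np.arctan2(V[1,1],V[0,1]))%180, mu)
m2=(np.hypot(P[:,0]-555,P[:,1]-165)<60)
h,e=np.histogram(P[m2][:,2],bins=np.arange(90,240,4)); print([(int(x),int(y)) for x,y in zip(e,h) if y>10])
np.save('P0.npy',P[m2])
E
```

```text
199 187
crop origin 144 132 [[-0.0, -1.0, 0.04], [-1.0, -0.0, -0.03], [0.03, -0.04, -1.0]]
302 [553.46214912 161.69776974 223.20540594]
((553.8333740234375, 163.34356689453125), (13.777579307556152, 39.87868881225586), 0.0722346305847168)
bar yaw 89.5846357117084 [553.93470885 161.91852965 222.44069099]
[(118, 14), (122, 1562), (126, 257), (130, 24), (134, 27), (138, 90), (142, 32), (146, 144), (150, 184), (154, 230), (158, 698), (162, 64), (170, 19), (174, 18), (178, 275), (182, 122), (202, 15), (206, 21), (218, 43), (222, 238)]
```

View pics/side0.png

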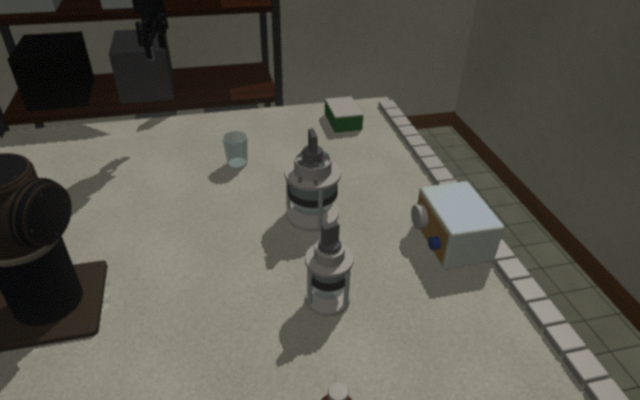

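View pics/crop0.png

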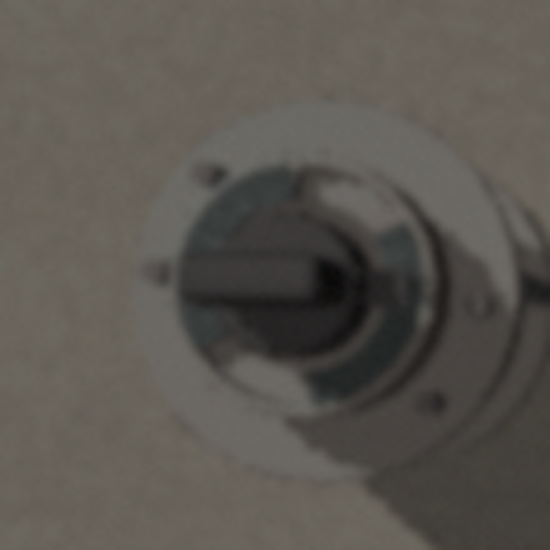

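The wide vessel's white rim gaps lie at about (350,195) and (265,380) in the crop. The stub pairs are at (184,222) and (456,353), and the bar runs horizontally. This puts vessel +x at about -26° and the bar at about 90° yaw, roughly 64° clockwise of the -x gap.

```bash
cat >> h.py <<'E'
def mv(p,yaw,s=None):
    "p target TCP mm, yaw = jaw (tool y) heading in degrees, tool down"
    s=s or status.observe(); R0=Ro.from_quat(s['eef_rot'])
    a=np.radians(yaw); y=np.array([np.cos(a),np.sin(a),0]); z=np.array([0,0,-1.]); x=np.cross(y,z)
    Rt=Ro.from_matrix(np.stack([x,y,z],1))
    sh=R0.inv().apply(np.array(p)-s['tcp_pos'])/150; tu=np.degrees((R0.inv()*Rt).as_rotvec())/45
    Y=R0.as_matrix()[:,1]
    print('t',round(s['time_s'],2),'tcp',s['tcp_pos'].round(1),'jaw',round(np.degrees(np.arctan2(Y[1],Y[0])),1),'F',np.round(s['force'],1),'M',np.round(s['moment'],2),'w',round(s['grip_width'],1))
    print('shift',sh.round(4).tolist(),'turn',tu.round(4).tolist())
E
python3 - <<'E'
from h import *
from scipy.optimize import least_squares
P=np.load('P0.npy')
for lo,hi in((157,163),):
    Q=P[(P[:,2]>lo)&(P[:,2]<hi)]; r=np.hypot(Q[:,0]-555,Q[:,1]-163.5); print(len(Q),np.percentile(r,[1,50,99]))
    E=Q[(r>36)]; print(least_squares(lambda c:np.hypot(E[:,0]-c[0],E[:,1]-c[1])-40,[555,163],loss='soft_l1').x, np.median(E[:,2]))
mv([555,163.5,300],0)
E
```

```text
868 [21.73862875 35.94039641 41.68942763]
[555.05996577 163.76727001] 158.813996116388
t 0.65 tcp [230.7 634.4 239.4] jaw 70.0 F [0.4 0.6 0.5] M [ 0.04 -0.01 -0.02] w 85.2
shift [-3.1049, -2.2109, -0.4042] turn [0.0001, -0.0, 1.5558]
```

>>> play_rows(series=[[[-0.2,-0.14,-0.2],[0,0,0],-1],[[-0.4,-0.28,-0.4],[0,0,0],-1],[[-0.6,-0.42,-0.4],[0,0,0],-1],[[-0.9,-0.64,-0.4],[0,0,0],-1],[[-0.9,-0.64,-0.4],[0,0,0],-1]])

```text
time_s: 1.07
tcp_pos: [327.1, 495.4, 301.1]
eef_rot: [0.175, 0.985, 0.001, 0.001]
force: [-0.1, 0.7, -0.3]
grip_width: 85.3
```

>>> play_rows(series=[[[-0.25,-0.178,0],[0,0,0],-1],[[-0.5,-0.356,0],[0,0,0],-1],[[-0.75,-0.534,0],[0,0,0],-1],[[-0.9,-0.64,0],[0,0,0],-1],[[-0.9,-0.64,0],[0,0,0],-1]])

```text
time_s: 1.48
tcp_pos: [424.2, 354.0, 301.6]
eef_rot: [0.178, 0.984, -0.0, 0.003]
force: [0.5, 0.6, 0.1]
grip_width: 85.2
```

>>> play_rows(series=[[[-0.25,-0.178,0],[0,0,0],-1],[[-0.5,-0.356,0],[0,0,0],-1],[[-0.75,-0.534,0],[0,0,0],-1],[[-0.9,-0.64,0],[0,0,0],-1],[[-0.9,-0.64,0],[0,0,0],-1]])

```text
time_s: 1.9
tcp_pos: [520.0, 212.3, 302.4]
eef_rot: [0.181, 0.984, -0.001, 0.004]
force: [-0.5, -0.3, -0.4]
grip_width: 85.5
```

```bash
python3 -c "
from h import *
mv([555,163.5,300],0)"
```

```text
t 1.9 tcp [520.  212.3 302.4] jaw 69.2 F [-0.5 -0.3 -0.4] M [-0.    0.03  0.01] w 85.5
shift [-0.3337, -0.2213, 0.0189] turn [0.0051, 0.0094, 1.5377]
```

>>> play_rows(series=[[[-0.17,-0.11,0.02],[0,0,0.15],-1],[[-0.334,-0.221,0.02],[0,0,0.3],-1],[[-0.334,-0.221,0.02],[0,0,0.45],-1],[[-0.334,-0.221,0.02],[0,0,0.6],-1],[[-0.334,-0.221,0.02],[0,0,0.75],-1],[[-0.334,-0.221,0.02],[0,0,0.9],-1],[[-0.334,-0.221,0.02],[0,0,0.9],-1]])

```text
time_s: 2.48
tcp_pos: [554.8, 164.2, 299.8]
eef_rot: [0.511, 0.86, 0.0, 0.004]
force: [-0.3, -0.6, 0.1]
grip_width: 85.8
```

```bash
python3 -c "
from h import *
mv([555,163.5,250],0)"
```

```text
t 2.48 tcp [554.8 164.2 299.8] jaw 28.6 F [-0.3 -0.6  0.1] M [ 0.01 -0.02  0.01] w 85.8
shift [-0.0027, -0.0028, 0.3323] turn [0.0075, 0.0063, 0.6356]
```

>>> play_rows(series=[[[-0.003,-0.003,0.0],[0,0,0.16],-1],[[-0.003,-0.003,0.1],[0.007,0.006,0.32],-1],[[-0.003,-0.003,0.1],[0.007,0.006,0.48],-1],[[-0.003,-0.003,0.2],[0.007,0.006,0.64],-1],[[-0.003,-0.003,0.2],[0.007,0.006,0.64],-1]])

```text
time_s: 2.9
tcp_pos: [553.5, 164.0, 267.2]
eef_rot: [0.708, 0.706, -0.002, -0.001]
force: [-0.5, -0.4, -0.3]
grip_width: 85.5
```

```bash
python3 - <<'E'
from h import *
mv([555,163.7,198],0)
for n in ('side','top'):
    c=cam(n)
    for o in ('rim','cap_grip'): print(n,o,[(w(c,r['position']).round(1),round(r['conf'],2)) for r in imaging.tip_of(n,o)][:2])
    if n=='side':
        save('s1.png',cv2.resize(c['frame'][80:240,220:420],(800,640))[:600])
E
```

```text
t 2.9 tcp [553.5 164.  267.2] jaw -0.1 F [-0.5 -0.4 -0.3] M [ 0.01  0.06 -0.03] w 85.5
shift [-0.002, 0.0121, 0.461] turn [-0.0051, 0.0005, -0.0031]
side rim [(array([559.9, 160.5, 159.6]), 0.69)]
side cap_grip [(array([553.4, 166.8, 207.3]), 0.73), (array([555.1, 166.8,   0.9]), 0.36)]
top rim [(array([557.4, 163.4, 161.3]), 0.78)]
top cap_grip [(array([557.2, 167.2, 205.6]), 0.72)]
```

View pics/s1.png

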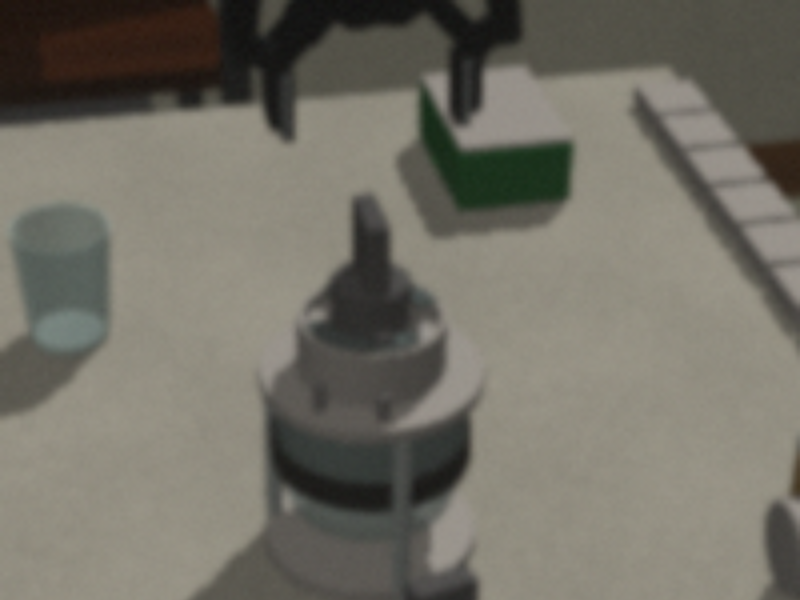

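The side picture shows the open fingers (around (280,100) and (465,90)) straddling the bar at (372,240), with clear space below. I'll descend and pinch.

>>> play_rows(series=[[[0,0.01,0.12],[0,0,0],-1],[[0,0.01,0.25],[0,0,0],-1],[[0,0.01,0.36],[0,0,0],-1],[[0,0.01,0.45],[0,0,0],-1],[[0,0.01,0.455],[0,0,0],-1]])

```text
time_s: 3.62
tcp_pos: [555.3, 163.5, 199.5]
eef_rot: [0.707, 0.707, -0.001, -0.001]
force: [-0.7, 0.4, -0.5]
grip_width: 85.5
```

>>> play_rows(newtons=40, series=[[[0,0,0],[0,0,0],0],[[0,0,0],[0,0,0],0.5],[[0,0,0],[0,0,0],1],[[0,0,0],[0,0,0],1],[[0,0,0],[0,0,0],1],[[0,0,0],[0,0,0],1],[[0,0,0],[0,0,0],1],[[0,0,0],[0,0,0],1]])

```text
time_s: 4.28
tcp_pos: [555.5, 163.6, 200.1]
eef_rot: [0.707, 0.707, -0.001, -0.001]
force: [0.2, 0.6, 1.3]
grip_width: 13.2
```

```bash
python3 -c "
from h import *
mv([555,164,198],40)"
```

```text
t 4.28 tcp [555.5 163.6 200.1] jaw -0.0 F [0.2 0.6 1.3] M [ 0.04  0.06 -0.03] w 13.2
shift [0.0029, -0.0035, 0.0142] turn [-0.0031, -0.0006, -0.8894]
```

>>> play_rows(series=[[[0,0,0],[0,0,-0.1],1],[[0,0,0],[0,0,-0.2],1],[[0,0,0],[0,0,-0.3],1],[[0,0,0],[0,0,-0.4],1],[[0,0,0],[0,0,-0.5],1],[[0,0,0],[0,0,-0.6],1],[[0,0,0],[0,0,-0.7],1],[[0,0,0],[0,0,-0.7],1]])

```text
time_s: 4.95
tcp_pos: [555.4, 163.5, 200.1]
eef_rot: [0.488, 0.873, -0.001, -0.001]
force: [-1.0, 0.8, 0.6]
grip_width: 13.5
```

```bash
python3 -c "
from h import *
mv([555,164,200],64)"
```

```text
t 4.95 tcp [555.4 163.5 200.1] jaw 31.6 F [-1.   0.8  0.6] M [-0.09  0.12  0.04] w 13.5
shift [0.0044, -0.0005, 0.0009] turn [-0.003, -0.002, -0.7209]
```

>>> play_rows(series=[[[0,0,0],[0,0,-0.1],1],[[0,0,0],[0,0,-0.2],1],[[0,0,0],[0,0,-0.3],1],[[0,0,0],[0,0,-0.4],1],[[0,0,0],[0,0,-0.5],1],[[0,0,0],[0,0,-0.6],1],[[0,0,0],[0,0,-0.72],1],[[0,0,0],[0,0,-0.72],1]])

```text
time_s: 5.62
tcp_pos: [555.2, 163.5, 199.6]
eef_rot: [0.225, 0.974, -0.001, -0.002]
force: [-0.1, -1.0, -0.3]
grip_width: 13.5
```

>>> play_rows(series=[[[0,0,0.01],[0,0,0],1],[[0,0,0.02],[0,0,0],1],[[0,0,0.027],[0,0,0],1],[[0,0,0.027],[0,0,0],1]])

```text
time_s: 5.95
tcp_pos: [554.8, 163.5, 194.9]
eef_rot: [0.226, 0.974, -0.001, -0.002]
force: [-0.1, -0.3, -1.1]
grip_width: 13.6
```

```bash
python3 -c "
from h import *
mv([555,164,190.5],64)"
```

```text
t 5.95 tcp [554.8 163.5 194.9] jaw 63.9 F [-0.1 -0.3 -1.1] M [-0.03  0.   -0.01] w 13.6
shift [0.0005, 0.0038, 0.0293] turn [-0.0033, -0.0046, -0.0028]
```

It went down freely, with no contact force. Continuing toward the thread floor.

>>> play_rows(series=[[[0,0,0.01],[0,0,0],1],[[0,0,0.02],[0,0,0],1],[[0,0,0.026],[0,0,0],1],[[0,0,0.026],[0,0,0],1],[[0,0,0.026],[0,0,0],1]])

```text
time_s: 6.37
tcp_pos: [554.8, 163.5, 191.0]
eef_rot: [0.226, 0.974, -0.001, -0.002]
force: [0.5, 0.3, -0.8]
grip_width: 13.2
```

```bash
python3 - <<'E'
from h import *
mv([555,164,190.5],24)
for n in ('side','top'):
    c=cam(n)
    for o in ('cap','cap_grip'): print(n,o,[(w(c,r['position']).round(1),round(r['conf'],2)) for r in imaging.tip_of(n,o)][:2])
    if n=='side': save('s2.png',cv2.resize(c['frame'][80:240,220:420],(800,640))[:600])
E
```

```text
t 6.37 tcp [554.8 163.5 191. ] jaw 63.9 F [ 0.5  0.3 -0.8] M [-0.02  0.03  0.05] w 13.2
shift [0.0007, 0.0037, 0.0034] turn [-0.0047, -0.0032, 0.8858]
side cap [(array([551.4, 167.2, 154.4]), 0.92)]
side cap_grip [(array([554.5, 165.6, 199. ]), 0.87)]
top cap [(array([554. , 163.8, 149.9]), 0.47)]
top cap_grip [(array([555.6, 165.8, 160.2]), 0.66), (array([558. , 168.9, 198. ]), 0.58)]
```

View pics/s2.png

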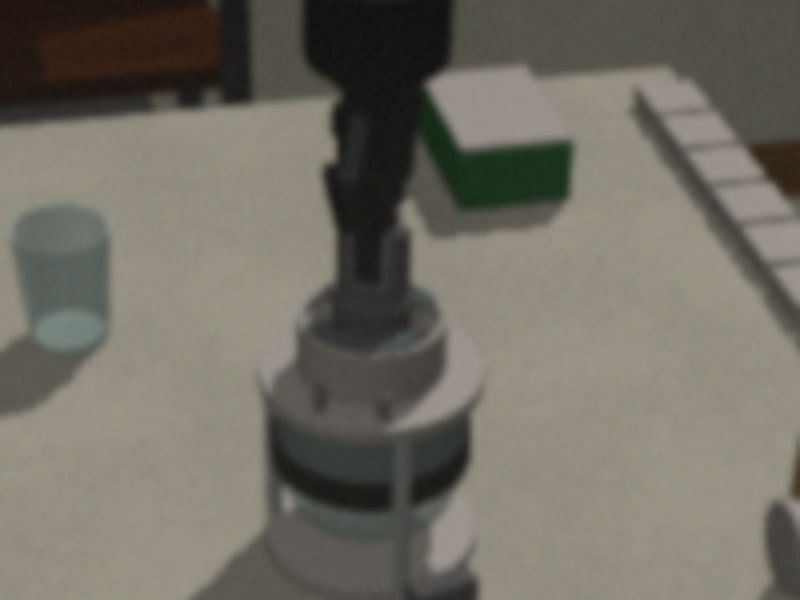

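The hub has visibly sunk into the neck around (372,300), and both the network heights and the TCP agree on about 9 mm. Next I'll screw it forward, following the slope.

>>> play_rows(series=[[[0,0,0],[0,0,0.1],1],[[0,0,0],[0,0,0.2],1],[[0,0,0],[0,0,0.3],1],[[0,0,0.002],[0,0,0.4],1],[[0,0,0.005],[0,0,0.5],1],[[0,0,0.007],[0,0,0.6],1],[[0,0,0.01],[0,0,0.7],1],[[0,0,0.01],[0,0,0.7],1]])

```text
time_s: 7.33
tcp_pos: [555.3, 163.5, 190.1]
eef_rot: [0.483, 0.876, -0.001, -0.001]
force: [1.0, -0.0, 0.6]
grip_width: 13.4
```

```bash
python3 -c "
from h import *
mv([555,163.7,188],0)"
```

```text
t 7.33 tcp [555.3 163.5 190.1] jaw 32.3 F [ 1.  -0.   0.6] M [-0.09 -0.05  0.  ] w 13.4
shift [0.0021, -0.0009, 0.0143] turn [-0.0038, -0.0002, 0.7177]
```

>>> play_rows(series=[[[0,0,0.003],[0,0,0.1],1],[[0,0,0.006],[0,0,0.2],1],[[0,0,0.009],[0,0,0.3],1],[[0,0,0.012],[0,0,0.4],1],[[0,0,0.014],[0,0,0.5],1],[[0,0,0.015],[0,0,0.6],1],[[0,0,0.015],[0,0,0.7],1],[[0,0,0.015],[0,0,0.7],1]])

```text
time_s: 8.0
tcp_pos: [555.1, 163.4, 187.7]
eef_rot: [0.702, 0.712, -0.002, -0.001]
force: [-0.5, -0.3, -1.4]
grip_width: 13.2
```

```bash
python3 -c "
from h import *
mv([555,163.7,187.5],-11)"
```

```text
t 8.0 tcp [555.1 163.4 187.7] jaw 0.8 F [-0.5 -0.3 -1.4] M [-0.03  0.   -0.03] w 13.2
shift [0.0017, -0.0007, 0.0014] turn [-0.0043, 0.0014, 0.2628]
```

Turning on gently to the stop and watching the moment.

>>> play_rows(series=[[[0,0,0],[0,0,0.06],1],[[0,0,0],[0,0,0.12],1],[[0,0,0],[0,0,0.18],1],[[0,0,0],[0,0,0.22],1],[[0,0,0],[0,0,0.26],1],[[0,0,0],[0,0,0.29],1],[[0,0,0],[0,0,0.29],1]])

```text
time_s: 8.58
tcp_pos: [554.0, 163.8, 187.6]
eef_rot: [0.777, 0.629, -0.003, -0.002]
force: [-3.2, 1.9, 1.7]
grip_width: 13.1
```

```bash
python3 -c "
from h import *
mv([555,163.7,187.5],-16)"
```

```text
t 8.58 tcp [554.  163.8 187.6] jaw -12.0 F [-3.2  1.9  1.7] M [0.33 0.89 0.62] w 13.1
shift [0.0005, 0.0064, 0.0009] turn [-0.0079, 0.0028, 0.0891]
```

A resisting moment of 0.6 N m appeared at about 76°, so the cap is at the stop. Letting go and rising.

>>> play_rows(series=[[[0,0,0],[0,0,0],0.5],[[0,0,0],[0,0,0],-0.3],[[0,0,0],[0,0,0],-1],[[0,0,0],[0,0,0],-1],[[0,0,0],[0,0,0],-1],[[0,0,0],[0,0,0],-1],[[0,0,0],[0,0,0],-1],[[0,0,0],[0,0,0],-1]])

```text
time_s: 9.25
tcp_pos: [554.1, 163.8, 187.7]
eef_rot: [0.777, 0.629, -0.003, -0.002]
force: [0.5, 0.8, 0.6]
grip_width: 85.6
```

>>> play_rows(series=[[[0,0,-0.1],[0,0,0],-1],[[0,0,-0.25],[0,0,0],-1],[[0,0,-0.45],[0,0,0],-1],[[0,0,-0.7],[0,0,0],-1],[[0,0,-0.9],[0,0,0],-1],[[0,0,-0.9],[0,0,0],-1]])

```text
time_s: 9.75
tcp_pos: [557.9, 164.3, 331.8]
eef_rot: [0.777, 0.629, 0.003, 0.002]
force: [0.2, 0.5, 1.1]
grip_width: 85.7
```

>>> play_rows(series=[[[-0.25,0,0],[0,0,0],-1],[[-0.5,0,0],[0,0,0],-1],[[-0.75,0,0],[0,0,0],-1],[[-0.9,0,0],[0,0,0],-1],[[-0.9,0,0],[0,0,0],-1]])

```text
time_s: 10.17
tcp_pos: [529.3, 28.8, 331.3]
eef_rot: [0.778, 0.628, 0.003, 0.003]
force: [0.3, 0.1, 0.0]
grip_width: 85.2
```

```bash
python3 - <<'E'
from h import *
mv([555,164,190.5],0)
for n in ('side','top'):
    c=cam(n)
    for o in ('cap','cap_grip','small_cap_end'): print(n,o,[(w(c,r['position']).round(1),round(r['conf'],2)) for r in imaging.tip_of(n,o)][:2])
    if n=='top':
        save('t3.png',cv2.resize(c['frame'][132:242,144:254],(550,550)))
        P,_,_=cloud(c); B=P[(abs(P[:,0]-555)<40)&(abs(P[:,1]-165)<40)&(P[:,2]>200)&(P[:,2]<235)]
        print(len(B),np.median(B,0)); B=B[B[:,2]>205]; print(cv2.minAreaRect(B[:,:2].astype(np.float32)),B.mean(0))
        wv,V=np.linalg.eigh(np.cov(B[:,:2].T)); print('yaw',np.degrees(np.arctan2(V[1,1],V[0,1]))%180)
E
```

```text
t 10.17 tcp [529.3  28.8 331.3] jaw -12.2 F [0.3 0.1 0. ] M [ 0.   -0.01  0.02] w 85.2
shift [0.9162, -0.0311, 0.9396] turn [0.0106, -0.0002, -0.2718]
side cap [(array([551.4, 164.3, 149.7]), 0.75)]
side cap_grip [(array([556.8, 167.1, 194.5]), 0.86)]
side small_cap_end [(array([ 541.3, -101.7,  195.8]), 0.72)]
top cap []
top cap_grip []
top small_cap_end [(array([ 544.6, -101.7,  192.4]), 0.53)]
0 [nan nan nan]
((0.0, 0.0), (0.0, 0.0), 0.0) [nan nan nan]
yaw nan
  return _methods._mean(a, axis=axis, dtype=dtype,
  ret = um.true_divide(
<stdin>:9: RuntimeWarning: Mean of empty slice.
  avg = a.mean(axis, **keepdims_kw)
<stdin>:10: RuntimeWarning: Degrees of freedom <= 0 for slice
  c *= np.true_divide(1, fact)
  c *= np.true_divide(1, fact)
```

View pics/t3.png

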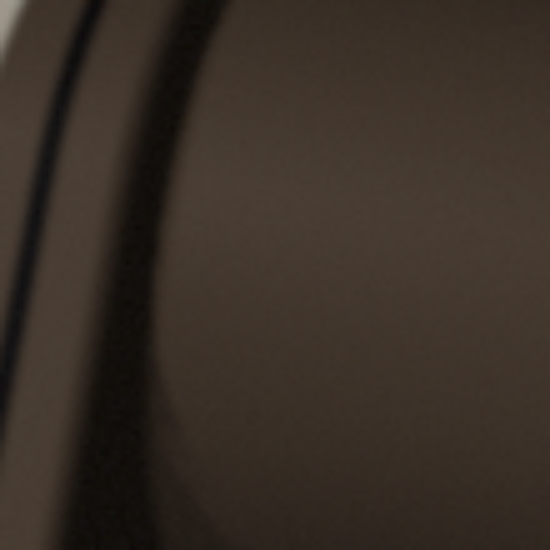

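The arm blocks the top view. I'll move it over to the far (+y) side.

>>> play_rows(series=[[[0.25,0,0],[0,0,0],-1],[[0.5,0,0],[0,0,0],-1],[[0.75,0,0],[0,0,0],-1],[[0.98,0,0],[0,0,0],-1],[[0.98,0,0],[0,0,0],-1]])

```text
time_s: 10.98
tcp_pos: [560.3, 182.8, 331.2]
eef_rot: [0.775, 0.632, 0.004, 0.001]
force: [0.5, -1.7, -0.3]
grip_width: 85.5
```

>>> play_rows(series=[[[0.25,0,0],[0,0,0],-1],[[0.5,0,0],[0,0,0],-1],[[0.75,0,0],[0,0,0],-1],[[0.98,0,0],[0,0,0],-1],[[0.98,0,0],[0,0,0],-1]])

```text
time_s: 11.4
tcp_pos: [589.2, 332.4, 330.6]
eef_rot: [0.773, 0.635, 0.004, -0.0]
force: [-1.0, -0.7, -0.4]
grip_width: 85.3
```

>>> play_rows(series=[[[0.25,0,0],[0,0,0],-1],[[0.5,0,0],[0,0,0],-1],[[0.75,0,0],[0,0,0],-1],[[0.98,0,0],[0,0,0],-1],[[0.98,0,0],[0,0,0],-1]])

```text
time_s: 11.82
tcp_pos: [616.8, 482.1, 328.3]
eef_rot: [0.771, 0.637, 0.003, -0.001]
force: [-0.1, -0.5, -1.5]
grip_width: 85.3
```

```bash
python3 - <<'E'
from h import *
mv([555,164,190.5],0)
c=cam('top')
for o in ('cap','cap_grip','small_cap_end'): print(o,[(w(c,r['position']).round(1),round(r['conf'],2)) for r in imaging.tip_of('top',o)][:2])
save('t4.png',cv2.resize(c['frame'][132:242,144:254],(550,550)))
P,_,_=cloud(c); B=P[(abs(P[:,0]-555)<40)&(abs(P[:,1]-165)<40)&(P[:,2]>203)&(P[:,2]<235)]
print(len(B),np.median(B,0),cv2.minAreaRect(B[:,:2].astype(np.float32)))
wv,V=np.linalg.eigh(np.cov(B[:,:2].T)); print('yaw',np.degrees(np.arctan2(V[1,1],V[0,1]))%180)
E
```

```text
t 11.82 tcp [616.8 482.1 328.3] jaw -10.9 F [-0.1 -0.5 -1.5] M [ 0.   -0.01 -0.03] w 85.3
shift [-2.1665, -0.0055, 0.9034] turn [0.0037, -0.0086, -0.2424]
cap [(array([552.9, 163.6, 144.3]), 0.66)]
cap_grip [(array([555.8, 167.3, 196.4]), 0.88)]
small_cap_end [(array([ 543.6, -103.6,  190.4]), 0.69)]
270 [554.44924235 163.1735831  210.79520155] ((555.0462646484375, 163.73594665527344), (40.04890441894531, 13.913572311401367), 79.21033477783203)
yaw 78.68490743757053
```

View pics/t4.png

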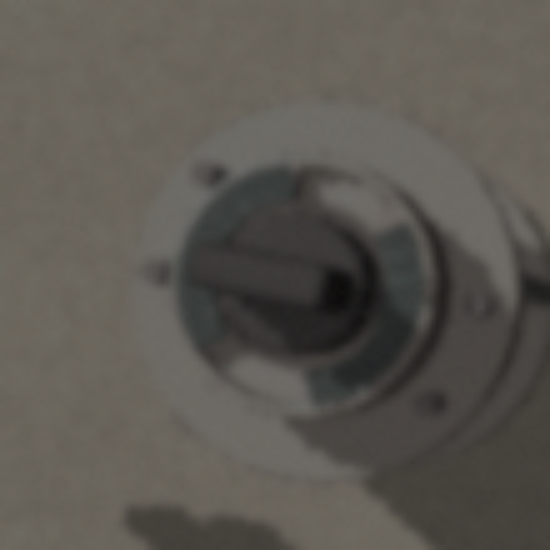

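The bar now sits at 78.7° yaw, 11° clockwise of where it started and about 75° clockwise of the gap. Its top is 12.4 mm lower and the cap is centred. Handing in.

```bash
python3 -c "
from plant import ticket
print(ticket.job_done())"
```

```text
the job is handed in; nothing more can be done
None
```

The wide vessel's cap is screwed home against its stop and released, and the job is handed in at about 12 s of the 48 s allowed. No verdict was reported.

- **What I did:** I pinched the bar and turned the cap 64° counter-clockwise. I lowered it about 9 mm into the gaps with no contact force, then screwed it about 75° clockwise. The moment rose to about 0.6 N m there, which I took as the stop. I then opened the gripper and moved the arm clear.
- **Final angle and height:** The bar is at 78.7° yaw, about 75° clockwise of the gap; I read the gap direction from the lid stubs in the first picture. The bar top dropped 12.4 mm, from 223.2 to 210.8 mm, against 12.5 mm for home.
- **Final position:** The bar is centred at (555.0, 163.7), within 0.1 mm of the fitted neck axis.
- **Narrower cap:** The network puts its bar end within about 2.5 mm of where it was, which is inside the network's own error. The arm never went near it below 300 mm height.
- **Checks that failed or disagreed:** The network's last estimates of the cap's height were 149.7 mm (side) and 144.3 mm (top), against 147.5 mm for home, within its 4 mm error. One top picture was blocked by the arm, so I moved it and took another. I did not measure the cap's tilt separately; it looks level in the last picture.

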